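Feed the whetstone sled along the fence of its flattening jig

ROBOT

A 6-joint arm with a two-finger parallel gripper is mounted at the origin on a cart in front of the work surface, level with it; the furniture and walls round the work are solid. World frame = base frame: x ahead of the robot, y to its left, z up, the work surface at z = 0. Lengths are in m, angles in rad, forces in N, time in s.
With the tool pointing down it reaches from about 0.3 to 0.875 m from the base axis. Payload 6.4 kg.
Tool frame: the origin (TCP) lies at the very end of the fingers, on their centre line; the grasp point (between the pads) lies 19 mm behind it; z points along the fingers, y is the direction in which the jaws open and shut (so a half turn about z gives the same grasp; the last joint's range is limited). The gripper opens to 85 mm and grips with 20 to 120 N. Pads are 22 mm wide; open, the fingers measure 114 mm over their backs; the gripper's body (76 mm by 85 mm) begins 54 mm behind the grasp point. The pads swing forward as they close: fully open they stand 13 mm farther back than shut.
Start: joints at [-1.469, 0.181, 1.607, -0, 1.354, -0.206], TCP at [0.174, -0.548, 0.231] pointing down, gripper open.
Joint ranges: [-2.99, 2.99], [-0.89, 2.07], [0.3, 2.58], [-1.14, 4.28], [0, 2.63], [-3.12, 3.12]. Speed limits (rad/s): [2.57, 2.57, 3.01, 3.14, 3.14, 3.14].

INTERFACE

Orientations are given as a 3x3 rotation matrix whose columns are the frame's x, y, z axes.
In Python, from station import sensors, viewer, hand_in gives the robot as it stands. The module is installed in compiled form; this text tells all that it offers.
- The arm moves only by the tool play_rows, never from a script. Its arguments are lists of equal length, an entry for each row: "turn": the turn, a rotation vector about the world's x, y, z in rad, a list of three; "delta_pos": the shift along the world's x, y, z in m, a list of three; "fingers": the finger opening in m, from 0 to 0.0854. A call has 1 to 20 rows; each row shifts and turns the commanded pose from where the row before left it; what a row does not reach is not made up. A row lasts 1/8 s, in which the tool goes at most 62.5 mm and 10.7 degrees, less where a joint would pass 70% of its speed; a pose out of reach is approached as far as the arm can. A call is refused whole if a number of a shift passes 0.0625 or a number of a turn 0.188, either way. A call with a gripper value outside its range is refused whole. The fingers move at their own pace and stop on an object; "newtons" is the grip in N (left out, the last holds). Time passes only in rows, so rows that do not move let the fingers close. It gives the time, the measured TCP pose, the force and the opening at its end, in the units of the state.
- sensors.state(): the state, without advancing time (a new reading comes with each control period).
- viewer.snapshot(name): name is "scene" or "top" or "wrist"; returns a dict with "img" (480x640x3 uint8, red, green, blue), "depth" (480x640 float32, m along the optical axis (not along the pixel's ray), 0 where there is no reading), "fovy" (degrees; the focal length in pixels is half the picture's height over the tangent of half this angle, whatever the lens; pixels are square), "cx", "cy" (the principal point, pixels), "R" (3x3) and "t" (3): a world point X has camera coordinates R X + t. Camera axes: x right, y down, z forward; pixel columns grow to the right and rows downward; lengths in m; the calibration is good to about 2 mm. A picture is of the moment at which its call begins.
- hand_in(): hands the job in, once; it reports no verdict.
The state is a dict: "t": time; "joints": joint angles; "joint_vel": joint speeds; "joint_efforts": joint torques, N m; "ee_pos": TCP position; "ee_rot": TCP orientation; "wrist_force": force on the tool from outside, world axes, zero at the start; "moment": the same for the moment, N m; "opening": opening from 0.0 (shut) to 1.0 (fully open).
Only numpy, scipy, OpenCV 4.12 (cv2) and the standard library are available. Lean on these libraries where they do the work, as an engineer would, in place of code of your own. Each camera call takes 0.05 s, during which the arm holds its last target.

TASK

Take the yellow push stick out of its tray and use only the stick, never the hand, to move the blue whetstone sled: first close the gap and press the sled flat against the aluminium fence before its front edge reaches the dark lapping plate, then feed it along the fence, flush against it all the way, until its front rests against the black end stop. Then lay the stick back in its tray, right way up as you found it, let go, and leave the sled at the stop and the timer, cup and tin where they are.

Things in the scene. Friction and masses are not known exactly. Their poses are not given: they have to be found in the camera images.
- jig: Fixed flattening jig: pale wooden board 130 (x) x 360 (y) x 18 mm high, origin at the centre of its underside. +y is the feed direction, +x points to the fence: an aluminium rail along the whole +x edge. A black stop crosses the +y end; a dark lapping plate lies flush in the board top. The -x side and -y end are open. Board top at 18 mm.
- jig_fence (a point): middle of the foot of the fence's running face, at x = +42, y = 0, z = 18 mm in the jig's frame; the face is parallel to the jig's y, 360 mm long, and the fence is 20 mm wide and 22 mm high above the board top
- jig_stop (a point): foot of the end stop's face, at x = +2, y = +160, z = 18 mm in the jig's frame; the stop is 22 mm high above the board top
- jig_plate (a point): middle of the near (-y) edge of the lapping plate, at x = +2, y = +35, z = 18 mm in the jig's frame; the plate runs from there to y = +155 mm
- sled: Loose blue sled with a reddish stone below, 80 (x) x 110 (y) x 40 mm high, about 0.4 kg, origin at the centre of its underside; +y is the front, the +x side goes against the fence. Slides on the board with dry friction (a few N). Starts 4 to 15 mm clear of the fence, slightly askew, its front edge 25 mm or more short of the plate. Home and flush, its origin is at x = +2, y = +105 mm in the jig's frame.
- sled_notch (a point): bottom of the upright 90 degree V notch in the sled's tail, at x = 0, y = -33, z = 0 mm in the sled's frame; the notch opens to the rear (-y, tail face at y = -55 mm), 44 mm wide at the mouth, 22 mm deep; its walls go from 1.5 to 40 mm height. The stick's nose stops 4 mm short of the V's bottom
- sled_toe (a point): front (+y) lower corner of the sled on its fence side: at x = +40, y = +55, z = 0 mm in the sled's frame
- sled_heel (a point): rear (-y) lower corner of the sled on its fence side: at x = +40, y = -55, z = 0 mm in the sled's frame
- stick: Loose push stick, about 0.12 kg, origin on its underside below the middle of the grip. A yellow bar 20 mm wide (x) and 20 mm high runs along its y axis from y = -85 to +95 mm, ends rounded (10 mm radius), nose at +y. An upright black grip stands on its middle. Starts lying in the tray, grip up.
- stick_grip (a point): a good point to grip: on the grip's centre line, 45 mm above the stick's underside. The grip is 16 mm thick (x), 60 mm long (y = -30 to +30) and reaches from 20 to 62 mm above the underside; take it from above, fingers on its +x and -x sides
- stick_nose (a point): foremost point of the stick's round nose, at x = 0, y = +95, z = 10 mm in the stick's frame
- tray: Fixed shallow grey tray for the stick, 90 (x) x 240 (y) mm outside, rim 12 mm high, walls and floor 5 mm thick, long side along its y; origin at the centre of its underside. The stick's nose points roughly along the tray's +y.
- timer: red and white kitchen timer, bystander, 60 x 60 x 50 mm, origin under its centre
- cup: white espresso cup, bystander, 60 x 83 x 49 mm, origin about under its centre
- tin: small food tin, bystander, diameter 57, height 72 mm, origin under its centre
Not all that is in view belongs to the job. Leave any red look-alike of the sled alone.

How it is judged:
By the outcome, as a careful person would: the job done as asked, in the order asked, and still so for the second after the job is handed in, with the robot touching nothing.
It also fails if it takes over 58 s, if anything falls off the work surface, if the arm or the gripper's body presses on something with over 40 N, if the wrist force passes 120 N, or if a joint passes its speed limit or range.

## Working session

There is one attempt and no reset: what is moved stays moved. The work goes in short steps, Python scripts to look and compute and a tool call to move; the robot and the scene stay as the last step left them, time stands still between calls to the robot, and variables do not carry over. Pictures are saved under pics/ and viewed, and the job is handed in when it is done.

Besides the shell and the picture viewer there is one more tool, called after ">>>" in YAML: its name, and indented under it one key for each argument. play_rows: Moves the arm, as the interface text tells. Its arguments: {"type":"object","properties":{"turn":{"type":"array"},"delta_pos":{"type":"array"},"fingers":{"type":"array"},"newtons":{"type":"number"}},"required":["turn","delta_pos","fingers"]}

```bash
mkdir -p pics; cat > h.py <<'E'
import numpy as np, cv2
from station import sensors, viewer
def shot(n,f):
    s=viewer.snapshot(n); cv2.imwrite('pics/%s.png'%f, s['img'][:,:,::-1]); np.savez('pics/%s.npz'%f, **s); return s
def load(f): return dict(np.load('pics/%s.npz'%f))
def foc(s): return 240/np.tan(np.radians(float(s['fovy'])/2))
def ray(s,u,v):
    d=np.array([(u-s['cx'])/foc(s),(v-s['cy'])/foc(s),1.]); R=s['R']; return -R.T@s['t'], R.T@d
def atz(s,u,v,z):
    c,d=ray(s,u,v); return c+d*(z-c[2])/d[2]
def dep(s,u,v):
    c,d=ray(s,u,v); return c+d*float(s['depth'][int(v),int(u)])
def proj(s,X):
    c=s['R']@np.array(X)+s['t']; return c[:2]/c[2]*foc(s)+[s['cx'],s['cy']]
def crop(f,x0,y0,x1,y1,k,o):
    im=cv2.imread('pics/%s.png'%f)[y0:y1,x0:x1]; cv2.imwrite('pics/%s.png'%o, cv2.resize(im,None,fx=k,fy=k,interpolation=cv2.INTER_CUBIC))
E
python3 - <<'E'
from h import *
for n in ['scene','top','wrist']:
    s=shot(n,n+'0'); print(n,s['fovy'],s['cx'],s['cy'],-s['R'].T@s['t'])
print(sensors.state())
E
```

```text
scene 52.95954682904788 320.11433307932407 244.79035826712993 [0.04662052 0.74976006 0.77758733]
top 48.8023336690528 310.72465331092775 245.62327668934134 [0.52981254 0.02364312 1.31244495]
wrist 59.100709034671944 323.966027308603 242.92614384004852 [ 0.23698224 -0.52781124  0.3724906 ]
{'t': 0.15, 'joints': array([-1.46931405e+00,  1.81383804e-01,  1.60776650e+00, -1.27551266e-06,
        1.35379775e+00, -2.06314708e-01]), 'joint_vel': array([ 0.00021861, -0.00292484, -0.00401989,  0.00136255,  0.00016372,
       -0.00011083]), 'joint_efforts': array([ 4.36790824e-04, -4.45262825e+01, -3.51691139e+01, -2.00011391e-04,
        5.85481874e-03, -6.84759470e-06]), 'ee_pos': array([ 0.17416694, -0.5475497 ,  0.23058927]), 'ee_rot': array([[ 9.53003242e-01,  3.02960065e-01, -1.38552482e-04],
       [ 3.02959971e-01, -9.53002329e-01,  1.34830220e-03],
       [ 2.76440884e-04, -1.32691222e-03, -9.99999081e-01]]), 'wrist_force': array([ 0.17026945, -0.78250958, -0.22164412]), 'moment': array([-0.00092257,  0.05685796,  0.05158959]), 'opening': 1.0028852664152188}
```

View pics/scene0.png

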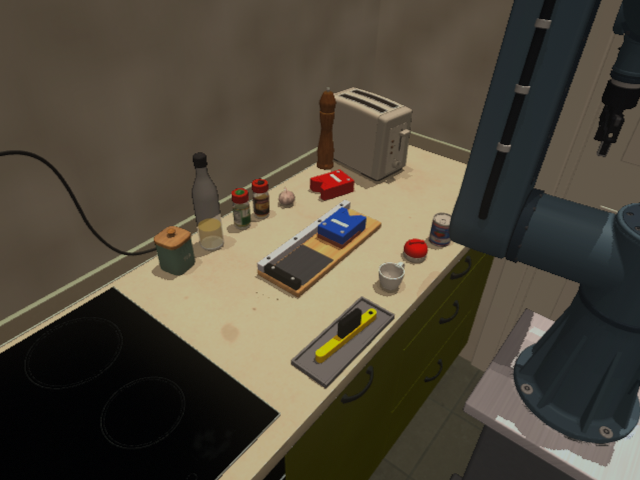

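View pics/top0.png

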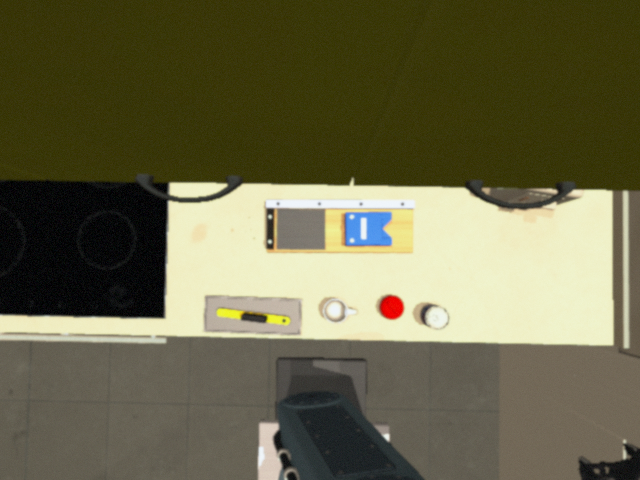

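View pics/wrist0.png

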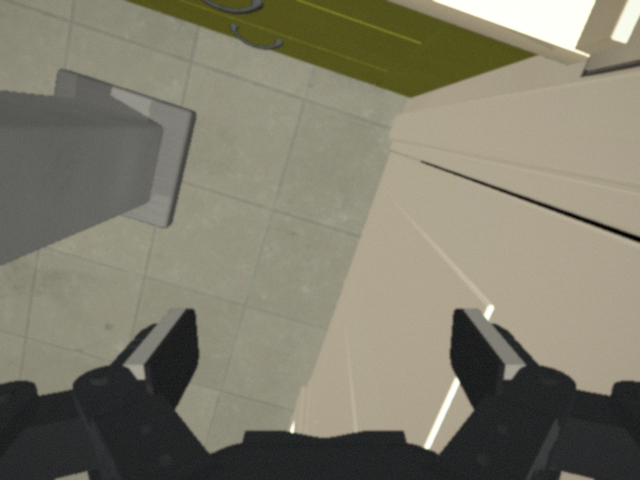

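```bash
python3 - <<'E'
from h import *
s=load('top0')
crop('top0',255,190,425,260,4.5,'c1'); crop('top0',195,285,455,340,3,'c2')
d=s['depth']
for u,v in [(340,150),(100,150),(500,150),(340,178)]: print('cab',dep(s,u,v))
for n,(u,v) in dict(counter=(240,270),board=(335,225),sled=(352,240),tin=(434,315),grip=(253,317),timer=(391,307),fence=(340,204),stop=(270,230),tray=(225,303)).items(): print(n,dep(s,u,v).round(4))
E
```

```text
cab [0.62585996 0.00693439 0.8873791 ]
cab [0.62628345 0.20949979 0.87014255]
cab [ 0.625967   -0.11898237  0.8964499 ]
cab [0.62632528 0.00109682 0.75220444]
counter [0.5217 0.2145 0.0024]
board [ 0.6366 -0.0182  0.0184]
sled [ 0.5983 -0.0577  0.06  ]
tin [ 0.4267 -0.25    0.0744]
grip [0.4125 0.1718 0.0662]
timer [ 0.4417 -0.153   0.0532]
fence [ 0.6856 -0.0286  0.0418]
stop [0.6198 0.139  0.0401]
tray [0.4396 0.2493 0.0041]
```

View pics/c1.png

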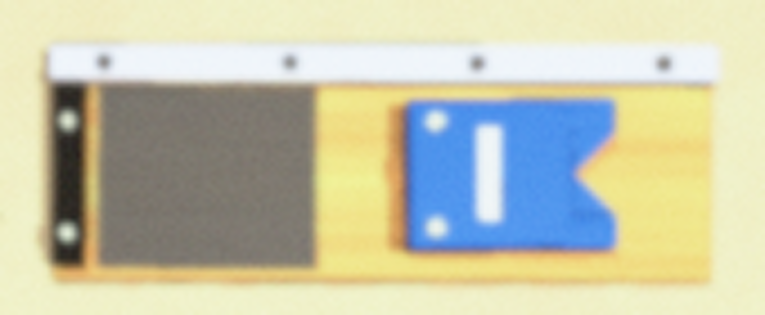

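View pics/c2.png

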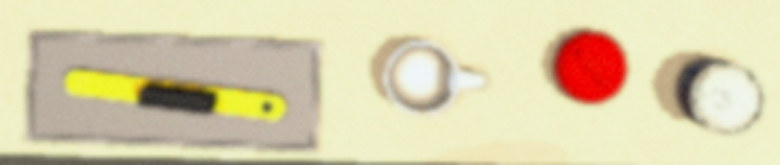

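>>> play_rows:
  turn:
    - [0,0,0.063]
    - [0,0,0.063]
    - [0,0,0.063]
    - [0,0,0.063]
    - [0,0,0.063]
    - [0,0,0.063]
    - [0,0,0.063]
    - [0,0,0.063]
    - [0,0,0.063]
    - [0,0,0.063]
    - [0,0,0.063]
    - [0,0,0.063]
    - [0,0,0.063]
    - [0,0,0.063]
    - [0,0,0.063]
    - [0,0,0.063]
    - [0,0,0.063]
    - [0,0,0.063]
    - [0,0,0.063]
    - [0,0,0.063]
  delta_pos:
    - [0.028,0.033,0.01]
    - [0.028,0.033,0.01]
    - [0.028,0.033,0.01]
    - [0.028,0.033,0.01]
    - [0.028,0.033,0.01]
    - [0.028,0.033,0.01]
    - [0.028,0.033,0.01]
    - [0.028,0.033,0.01]
    - [0.028,0.033,0.01]
    - [0.028,0.033,0.01]
    - [0.004,0.025,0]
    - [0.004,0.025,0]
    - [0.004,0.025,0]
    - [0.004,0.025,0]
    - [0.004,0.025,0]
    - [0.004,0.025,0]
    - [0.004,0.025,0]
    - [0.004,0.025,0]
    - [0.004,0.025,0]
    - [0.004,0.025,0]
  fingers: [0.0854,0.0854,0.0854,0.0854,0.0854,0.0854,0.0854,0.0854,0.0854,0.0854,0.0854,0.0854,0.0854,0.0854,0.0854,0.0854,0.0854,0.0854,0.0854,0.0854]

```text
t: 2.65
ee_pos: [0.4941, 0.0329, 0.331]
ee_rot: [[0.001, 1.0, -0.001], [1.0, -0.001, 0.0], [0.0, -0.001, -1.0]]
wrist_force: [0.3, -0.3, 0.5]
opening: 0.993
```

```bash
python3 - <<'E'
from h import *
s=shot('wrist','w1'); print(-s['R'].T@s['t'],s['R'].round(3).tolist())
print(sensors.state()['ee_pos'],sensors.state()['ee_rot'].round(3).tolist())
t=load('top0'); 
for v in (181,183,184): c,d=ray(t,340,v); print((c+d*(0.626-c[0])/d[0]).round(3))
E
```

```text
[0.49302818 0.09956665 0.47300877] [[1.0, -0.0, -0.002], [0.0, -0.964, 0.265], [-0.002, -0.265, -0.964]]
[0.49424505 0.03533471 0.33106499] [[-0.003, 1.0, -0.0], [1.0, 0.003, 0.002], [0.002, -0.0, -1.0]]
[0.626 0.    0.735]
[ 0.626 -0.     0.721]
[ 0.626 -0.001  0.714]
```

View pics/w1.png

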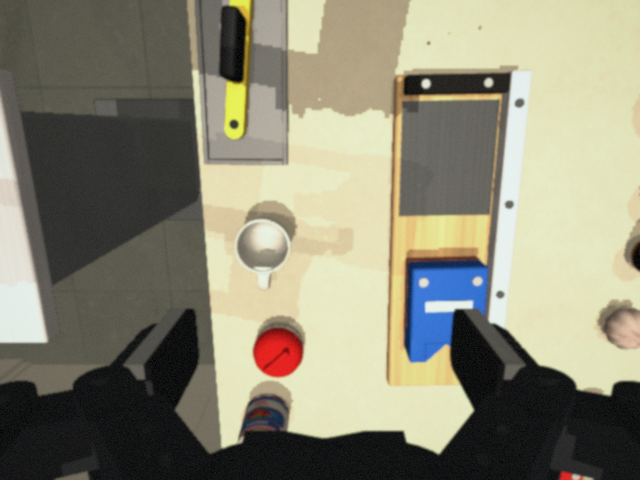

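```bash
python3 - <<'E'
from h import *
crop('w1',380,60,540,210,4,'c3');crop('w1',380,200,540,350,4,'c4'); crop('w1',380,250,520,400,4,'c5')
E
```

```text
(no output)
```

View pics/c3.png

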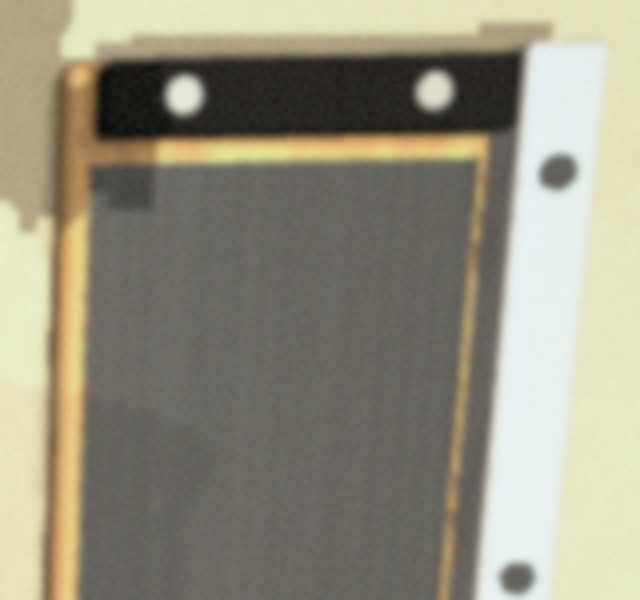

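View pics/c4.png

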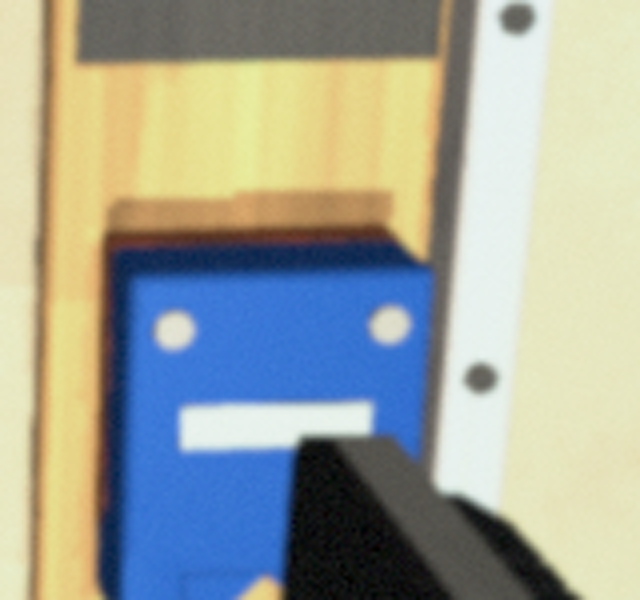

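View pics/c5.png

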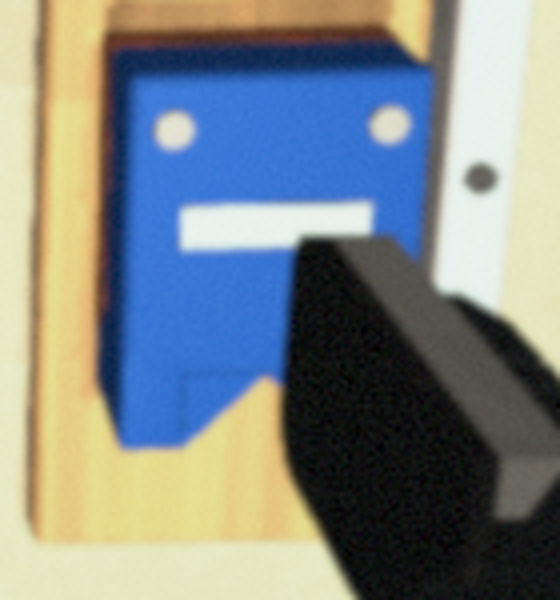

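```bash
python3 - <<'E'
from h import *
w=load('w1');t=load('top0')
for n,z,P in [('fence top',.04,[(510.5,73.75),(499.5,209.5),(488.5,320)]),('foot',.018,[(502.2,95),(493,200),(487.5,262.5)]),('plate near',.018,[(399.5,215.5),(489.5,213.75)]),('plate far',.018,[(403,101.5),(498.5,99.7)]),('sled FL FR TL notchL notchB',.058,[(413.25,269.5),(487.5,266.75),(410.5,361.75),(425.5,361),(446.25,344.5)]),('stopface top',.04,[(404.5,94.2),(504,92)])]:
    print(n); [print('  w',atz(w,u,v,z).round(4)) for u,v in P]
for n,z,P in [('fence top',.04,[(266.1,208.2),(413.9,208.2)]),('sled FR FL TR TL nB',.058,[(345.7,212.2),(345.7,245.6),(391.2,211.8),(391.7,245.6),(382.8,228.9)]),('plate near',.018,[(325.2,210),(325.2,248)])]:
    print(n); [print('  t',atz(t,u,v,z).round(4)) for u,v in P]
E
```

```text
fence top
  w [0.6705 0.1481 0.04  ]
  w [0.6744 0.0164 0.04  ]
  w [ 0.6759 -0.1087  0.04  ]
foot
  w [0.6735 0.1303 0.018 ]
  w [0.6755 0.0227 0.018 ]
  w [ 0.6768 -0.0485  0.018 ]
plate near
  w [0.575  0.0055 0.018 ]
  w [0.6733 0.0075 0.018 ]
plate far
  w [0.573  0.1241 0.018 ]
  w [0.6702 0.1258 0.018 ]
sled FL FR TL notchL notchB
  w [ 0.5847 -0.0431  0.058 ]
  w [ 0.6611 -0.0401  0.058 ]
  w [ 0.5876 -0.1503  0.058 ]
  w [ 0.6041 -0.1494  0.058 ]
  w [ 0.6254 -0.1292  0.058 ]
stopface top
  w [0.5702 0.1296 0.04  ]
  w [0.6662 0.1316 0.04  ]
fence top
  t [0.6724 0.1497 0.04  ]
  t [ 0.679  -0.2067  0.04  ]
sled FR FL TR TL nB
  t [ 0.6643 -0.0418  0.058 ]
  t [ 0.5848 -0.0432  0.058 ]
  t [ 0.6673 -0.1498  0.058 ]
  t [ 0.5869 -0.152   0.058 ]
  t [ 0.6262 -0.1304  0.058 ]
plate near
  t [0.6731 0.0065 0.018 ]
  t [0.5797 0.0047 0.018 ]
```

>>> play_rows:
  turn:
    - [0,0,0]
    - [0,0,0]
    - [0,0,0]
    - [0,0,0]
    - [0,0,0]
    - [0,0,0]
  delta_pos:
    - [-0.017,0.026,-0.016]
    - [-0.017,0.026,-0.016]
    - [-0.017,0.026,-0.016]
    - [-0.017,0.026,-0.016]
    - [-0.017,0.026,-0.016]
    - [0,0,0]
  fingers: [0.0854,0.0854,0.0854,0.0854,0.0854,0.0854]

```text
t: 3.45
ee_pos: [0.4073, 0.1629, 0.2498]
ee_rot: [[0.001, 1.0, -0.003], [1.0, -0.001, -0.0], [-0.0, -0.003, -1.0]]
wrist_force: [0.5, -0.5, 0.1]
opening: 0.999
```

```bash
python3 - <<'E'
from h import *
s=shot('wrist','w2'); 
print(sensors.state()['ee_pos'],sensors.state()['ee_rot'].round(3).tolist())
E
```

```text
[0.40863749 0.16216128 0.25087497] [[0.002, 1.0, -0.001], [1.0, -0.002, -0.0], [-0.0, -0.001, -1.0]]
```

View pics/w2.png

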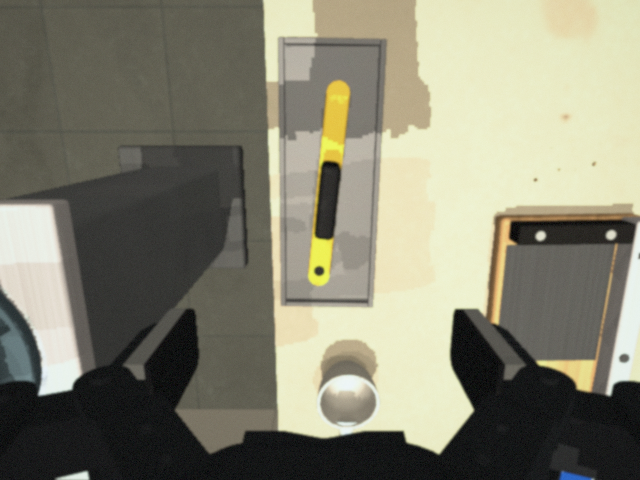

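```bash
python3 - <<'E'
from h import *
crop('w2',270,140,390,260,5,'c6'); crop('w2',270,20,400,140,5,'c7'); 
s=load('w2');g=s['img'].astype(int)
m=((g[...,0]>140)&(g[...,1]>120)&(g[...,2]<90)).astype(np.uint8)
m[:, :290]=0; m[:,370:]=0; m[310:]=0
v,u=np.nonzero(m); 
for z in (.025,):
    P=np.array([atz(s,a,b,z)[:2] for a,b in zip(u,v)]); 
    print(P[P[:,1].argmax()],P[P[:,1].argmin()])
    top=P[P[:,1]>.22]; bot=P[P[:,1]<.13]
    for q in (top,bot): print(q.mean(0))
E
```

```text
[0.41322908 0.26512174] [0.39584603 0.09017777]
[0.41487366 0.24218761]
[0.40136079 0.11290678]
```

View pics/c6.png

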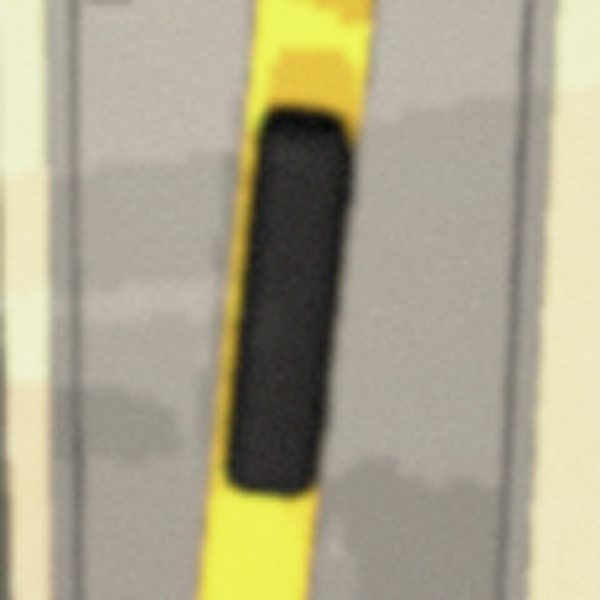

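View pics/c7.png

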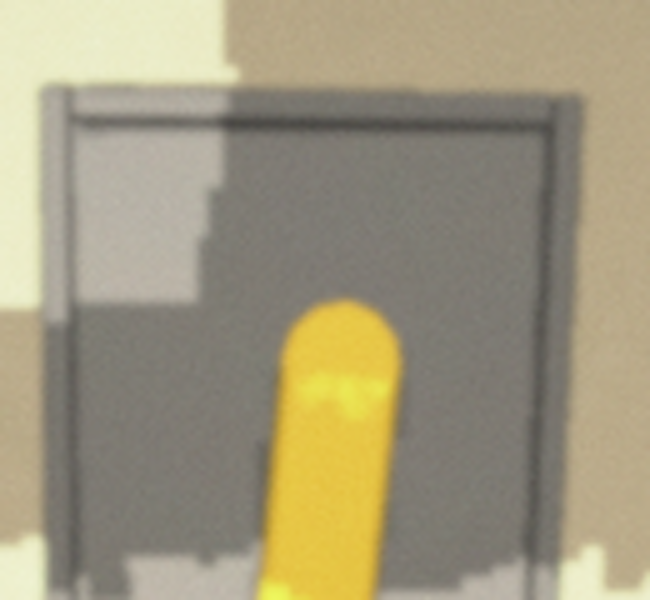

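```bash
python3 - <<'E'
from h import *
s=load('w2'); t=load('top0')
print('grip',atz(s,328,200,.067),[dep(s,328,v).round(4) for v in (185,200,215)])
for p in [(338.5,79.5),(318,286.5)]: print(atz(s,*p,.025))
for p in [(279,37.5),(386,39),(373,306),(281.5,304.5)]: print('tray',atz(s,*p,.012))
print('top grip',atz(t,253.7,317.3,.067))
# two-view height: grip centre
A=[];b=[]
for q,(u,v) in ((s,(328,200)),(t,(253.7,317.3))):
    c,d=ray(q,u,v); d/=np.linalg.norm(d); M=np.eye(3)-np.outer(d,d); A.append(M); b.append(M@c)
print('tri',np.linalg.lstsq(np.vstack(A),np.hstack(b),rcond=None)[0])
E
```

```text
grip [0.40835509 0.17459676 0.067     ] [array([0.4083, 0.1859, 0.0644]), array([0.4084, 0.1744, 0.0658]), array([0.4084, 0.1629, 0.0676])]
[0.41687723 0.26626313 0.025     ]
[0.39952481 0.08673468 0.025     ]
tray [0.36809148 0.29993022 0.012     ]
tray [0.45596439 0.29872252 0.012     ]
tray [0.45254969 0.06155865 0.012     ]
tray [0.36379598 0.06298224 0.012     ]
top grip [0.41195041 0.17009059 0.067     ]
tri [0.40935181 0.17188769 0.04909615]
```

>>> play_rows:
  turn:
    - [0,0,-0.05]
    - [0,0,-0.05]
    - [0,0,0]
    - [0,0,0]
    - [0,0,0]
    - [0,0,0]
    - [0,0,0]
    - [0,0,0]
    - [0,0,0]
    - [0,0,0]
    - [0,0,0]
  delta_pos:
    - [0,0.005,-0.05]
    - [0,0.005,-0.05]
    - [0,0,-0.05]
    - [0,0,-0.038]
    - [0,0,-0.02]
    - [0,0,-0.01]
    - [0,0,0]
    - [0,0,0]
    - [0,0,0]
    - [0,0,0]
    - [0,0,0]
  fingers: [0.05,0.05,0.05,0.05,0.05,0.05,0.05,0.01,0.005,0.005,0.005]
  newtons: 90

```text
t: 4.88
ee_pos: [0.4102, 0.1721, 0.0343]
ee_rot: [[0.103, 0.995, 0.002], [0.995, -0.103, 0.0], [0.0, 0.002, -1.0]]
wrist_force: [-1.9, -0.6, 6.5]
opening: 0.173
```

```bash
python3 - <<'E'
from h import *
s=shot('wrist','w3'); 
q=sensors.state();print(q['ee_pos'],q['ee_rot'].round(3).tolist(),q['opening'],q['wrist_force'])
E
```

```text
[0.41015905 0.17210007 0.03429644] [[0.103, 0.995, 0.002], [0.995, -0.103, 0.0], [0.0, 0.002, -1.0]] 0.1713593726722963 [-0.17058711 -0.67384491  7.47416466]
```

View pics/w3.png

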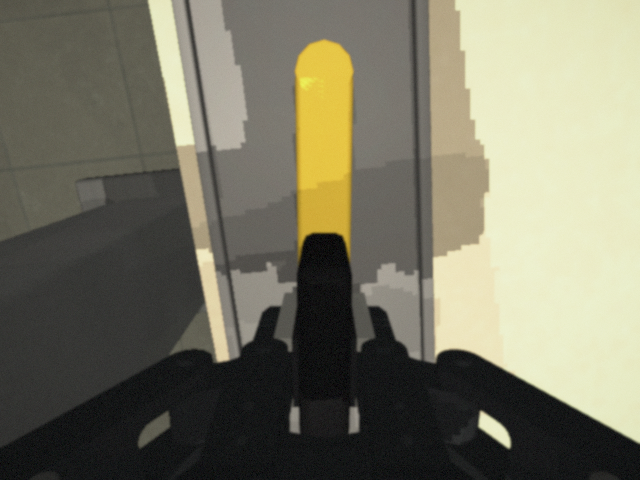

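>>> play_rows:
  turn:
    - [0,0,0]
    - [0,0,0]
    - [0,0,0]
    - [0,0,0]
    - [0,0,0.008]
    - [0,0,0.008]
    - [0,0,0.008]
    - [0,0,0.008]
    - [0,0,0.008]
    - [0,0,0.008]
    - [0,0,0.008]
    - [0,0,0.008]
    - [0,0,0.008]
    - [0,0,0.008]
    - [0,0,0]
    - [0,0,0]
  delta_pos:
    - [0,0,0.01]
    - [0,0,0.03]
    - [0,0,0.04]
    - [0,0,0.04]
    - [0.0135,-0.0355,0]
    - [0.0135,-0.0355,0]
    - [0.0135,-0.0355,0]
    - [0.0135,-0.0355,0]
    - [0.0135,-0.0355,0]
    - [0.0135,-0.0355,0]
    - [0.0135,-0.0355,0]
    - [0.0135,-0.0355,0]
    - [0.0135,-0.0355,0]
    - [0.0135,-0.0355,0]
    - [0,0,0]
    - [0,0,0]
  fingers: [0.005,0.005,0.005,0.005,0.005,0.005,0.005,0.005,0.005,0.005,0.005,0.005,0.005,0.005,0.005,0.005]
  newtons: 90

```text
t: 6.92
ee_pos: [0.5436, -0.1823, 0.1531]
ee_rot: [[0.023, 1.0, -0.001], [1.0, -0.023, 0.001], [0.001, -0.001, -1.0]]
wrist_force: [-0.6, 0.3, -0.7]
opening: 0.176
```

```bash
python3 - <<'E'
from h import *
s=shot('wrist','w4'); 
q=sensors.state();print(q['t'],q['ee_pos'],q['ee_rot'].round(3).tolist(),q['opening'],q['wrist_force'])
w=load('w3'); print('nose old',atz(w,324,39.5,.025))
sc=load('scene0')
for p in [(332,182),(318,192),(350,180),(325,140),(371,140)]: print(dep(sc,*p).round(3))
crop('w4',300,0,640,260,2.3,'c8')
E
```

```text
6.975 [ 0.5436599  -0.18196628  0.15313689] [[0.023, 1.0, -0.001], [1.0, -0.023, 0.001], [0.001, -0.001, -1.0]] 0.16872307344449283 [-0.70757683  0.05542788 -1.43859973]
nose old [0.41846435 0.2657366  0.025     ]
[ 0.781 -0.255  0.042]
[ 0.818 -0.236  0.002]
[ 0.75  -0.304  0.039]
[ 0.896 -0.366  0.101]
[ 0.75  -0.404  0.134]
```

View pics/w4.png

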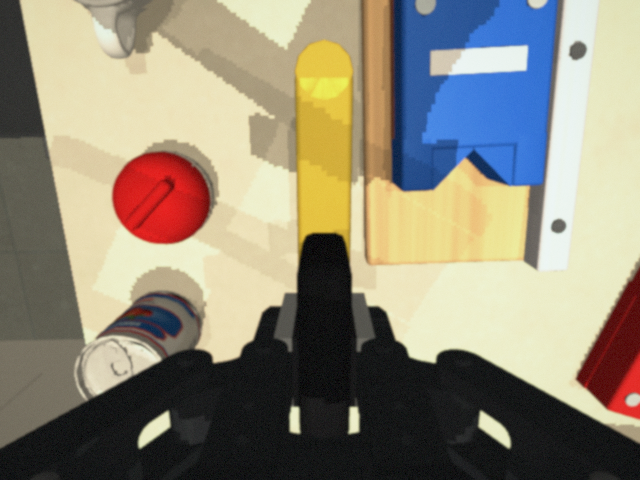

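View pics/c8.png

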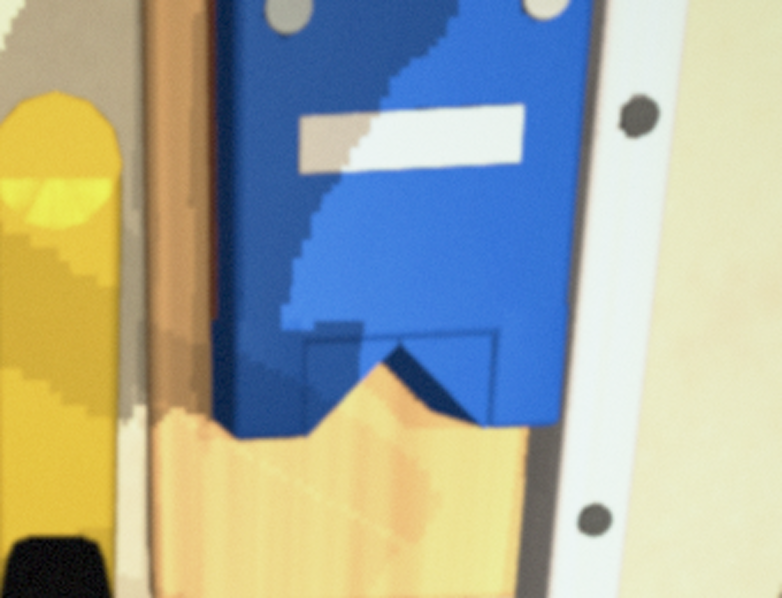

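```bash
python3 - <<'E'
from h import *
s=load('w4')
f=lambda x,y:(x/2.3+300,y/2.3)
for n,z,P in [('fence top',.04,[(604,10),(552,590)]),('foot',.018,[(527,430),(516,590)]),('sled TR TL nB R1 L1',.058,[(559,425),(240,438),(400,345),(595,10),(236,10)]),('nose?',.12+.0235,[(57,92)])]:
    print(n); [print(atz(s,*f(*p),z).round(4)) for p in P]
E
```

```text
fence top
[ 0.6741 -0.0548  0.04  ]
[ 0.6779 -0.1976  0.04  ]
foot
[ 0.6769 -0.1568  0.018 ]
[ 0.6787 -0.2044  0.018 ]
sled TR TL nB R1 L1
[ 0.6654 -0.1498  0.058 ]
[ 0.588  -0.1513  0.058 ]
[ 0.6254 -0.1299  0.058 ]
[ 0.6629 -0.0591  0.058 ]
[ 0.5845 -0.0573  0.058 ]
nose?
[ 0.5447 -0.0883  0.1435]
```

>>> play_rows:
  turn:
    - [0,0,0]
    - [0,0,0]
    - [0,0,0]
    - [0,0,0]
    - [0,0,0]
    - [0,0,0]
    - [0,0,0]
    - [0,0,0]
    - [0,0,0]
    - [0,0,0]
    - [0,0,0]
    - [0,0,0]
    - [0,0,0]
    - [0,0,0]
  delta_pos:
    - [0,0,-0.03]
    - [0,0,-0.03]
    - [0,0,-0.025]
    - [0,0,-0.016]
    - [0.008,0,0]
    - [0.008,0,0]
    - [0.008,0,0]
    - [0.003,0,0]
    - [0.003,0,0]
    - [0.003,0,0]
    - [0.003,0,0]
    - [0.002,0,0]
    - [0,0,0]
    - [0,0,0]
  fingers: [0.005,0.005,0.005,0.005,0.005,0.005,0.005,0.005,0.005,0.005,0.005,0.005,0.005,0.005]

```text
t: 8.72
ee_pos: [0.5812, -0.1829, 0.0521]
ee_rot: [[0.023, 1.0, -0.002], [1.0, -0.023, 0.0], [0.0, -0.002, -1.0]]
wrist_force: [-4.6, -0.9, 2.0]
opening: 0.167
```

```bash
python3 - <<'E'
from h import *
s=shot('wrist','w5'); 
q=sensors.state();print(q['t'],q['ee_pos'],q['ee_rot'].round(3).tolist(),q['opening'],q['wrist_force'])
E
```

```text
8.775 [ 0.58126271 -0.18289223  0.05206118] [[0.023, 1.0, -0.002], [1.0, -0.023, 0.0], [0.0, -0.002, -1.0]] 0.17051875256053722 [-4.64238278 -1.42611315  1.50374781]
```

View pics/w5.png

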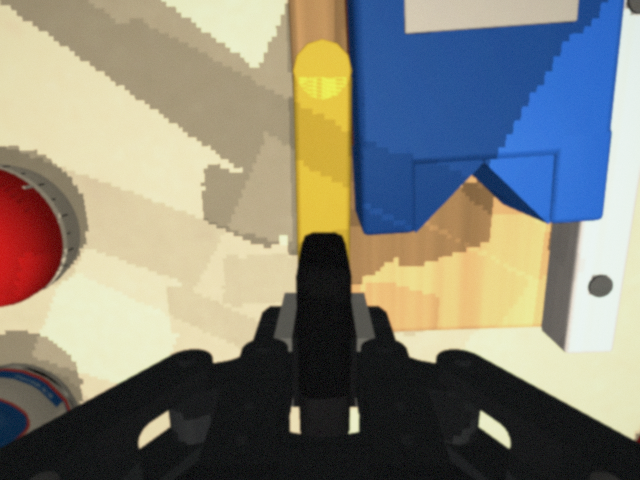

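>>> play_rows:
  turn:
    - [0,0,0]
    - [0,0,0]
    - [0,0,0]
    - [0,0,0]
  delta_pos:
    - [0.002,0,0]
    - [0.001,0,0]
    - [0.001,0,0]
    - [0,0,0]
  fingers: [0.005,0.005,0.005,0.005]

```text
t: 9.28
ee_pos: [0.5847, -0.1828, 0.0519]
ee_rot: [[0.022, 1.0, -0.003], [1.0, -0.022, 0.001], [0.001, -0.003, -1.0]]
wrist_force: [-7.3, -1.5, 3.4]
opening: 0.174
```

>>> play_rows:
  turn:
    - [0,0,0]
    - [0,0,0]
  delta_pos:
    - [0.001,0,0]
    - [0,0,0]
  fingers: [0.005,0.005]

```text
t: 9.52
ee_pos: [0.5852, -0.1826, 0.0518]
ee_rot: [[0.022, 1.0, -0.005], [1.0, -0.022, 0.001], [0.001, -0.005, -1.0]]
wrist_force: [-10.2, 0.3, 3.3]
opening: 0.177
```

>>> play_rows:
  turn:
    - [0,0,0]
    - [0,0,0]
    - [0,0,0]
  delta_pos:
    - [0.001,0,0]
    - [0.001,0,0]
    - [0,0,0]
  fingers: [0.005,0.005,0.005]

```text
t: 9.9
ee_pos: [0.5861, -0.1822, 0.0515]
ee_rot: [[0.021, 1.0, -0.007], [1.0, -0.021, 0.002], [0.002, -0.007, -1.0]]
wrist_force: [-12.8, -0.1, 6.1]
opening: 0.171
```

```bash
python3 - <<'E'
from h import *
s=shot('wrist','w6'); s=shot('top','t6')
q=sensors.state();print(q['t'],q['ee_pos'],q['ee_rot'].round(3).tolist(),q['opening'],q['wrist_force'])
crop('w6',340,0,640,260,2.6,'c9');crop('t6',330,195,425,260,8,'c10')
E
```

```text
10.0 [ 0.58610937 -0.18215725  0.05147587] [[0.021, 1.0, -0.007], [1.0, -0.021, 0.002], [0.002, -0.007, -1.0]] 0.17400809242299328 [-13.36941382   0.50573184   5.56042147]
```

View pics/c9.png

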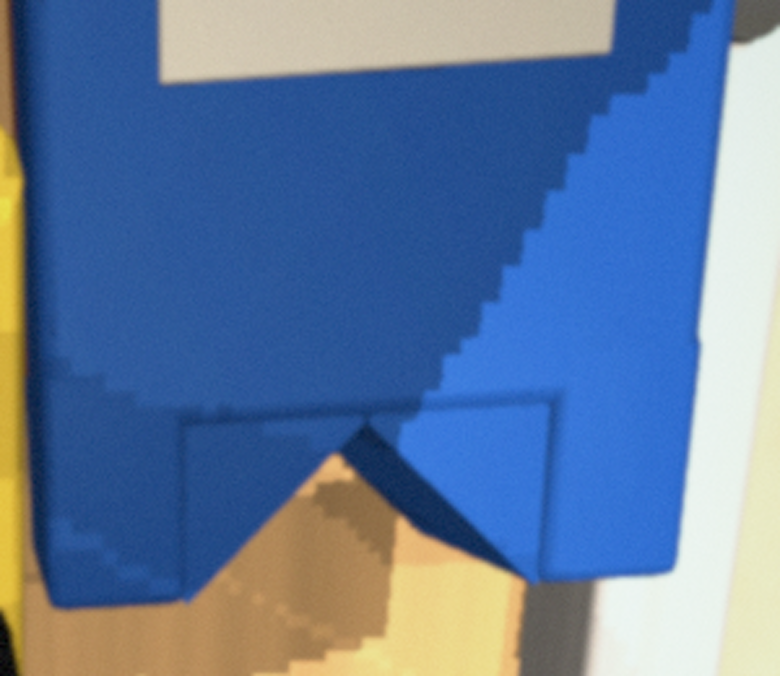

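View pics/c10.png

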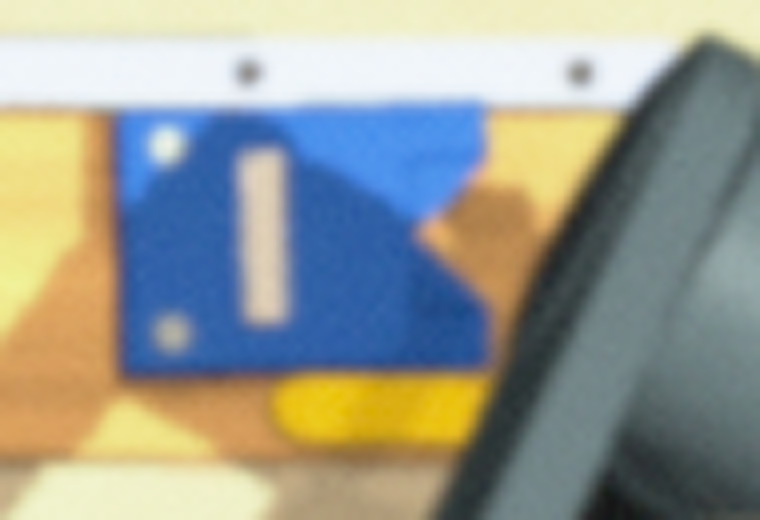

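```bash
python3 - <<'E'
from h import *
s=load('w6'); t=load('t6')
f=lambda x,y:((x+.5)/2.6-.5+340,(y+.5)/2.6-.5)
g=lambda x,y:((x+.5)/8-.5+330,(y+.5)/8-.5)
print('R side',[atz(s,*f(*p),.058).round(4) for p in [(729,60),(697,345),(675,570)]])
print('notch/tail',[atz(s,*f(*p),.058).round(4) for p in [(367,423),(185,600),(536,580),(50,605)]])
print('label',[atz(s,*f(*p),.058).round(4) for p in [(160,83),(612,52)]])
print('top R',[atz(t,*g(*p),.058).round(4) for p in [(120,110),(485,103),(490,366),(122,373)]], 'fence',[atz(t,*g(*p),.04).round(4) for p in [(10,107),(610,107)]])
E
```

```text
R side [array([ 0.6724, -0.0884,  0.058 ]), array([ 0.6736, -0.119 ,  0.058 ]), array([ 0.6751, -0.1463,  0.058 ])]
notch/tail [array([ 0.6353, -0.1274,  0.058 ]), array([ 0.6141, -0.149 ,  0.058 ]), array([ 0.658 , -0.1473,  0.058 ]), array([ 0.597 , -0.1494,  0.058 ])]
label [array([ 0.6093, -0.0893,  0.058 ]), array([ 0.6593, -0.0873,  0.058 ])]
top R [array([ 1.1467, -0.0309,  0.058 ]), array([ 1.1503, -0.1409,  0.058 ]), array([ 1.0696, -0.1435,  0.058 ]), array([ 1.0658, -0.0329,  0.058 ])] fence [array([1.156, 0.002, 0.04 ]), array([ 1.1585, -0.1815,  0.04  ])]
```

View pics/w6.png

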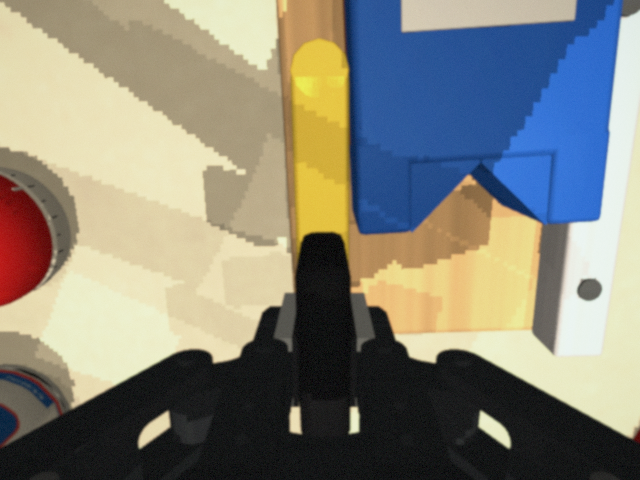

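```bash
python3 - <<'E'
from h import *
crop('w6',500,200,640,360,4,'c11')
s=load('t6')
crop('t6',235,195,425,260,4.2,'c12')
E
```

```text
(no output)
```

View pics/c11.png

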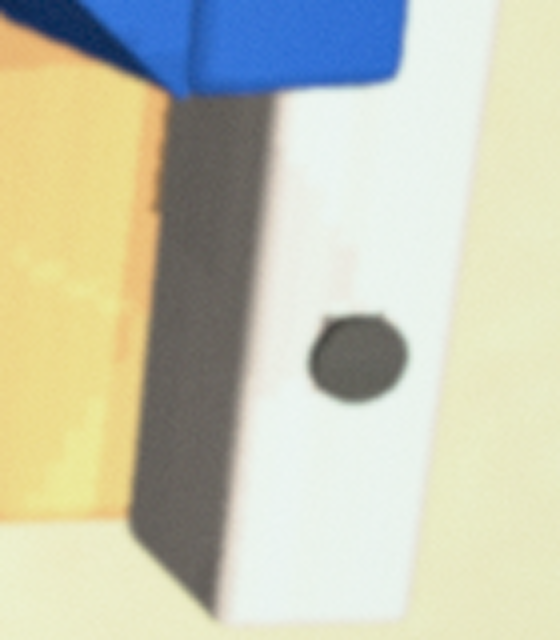

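View pics/c12.png

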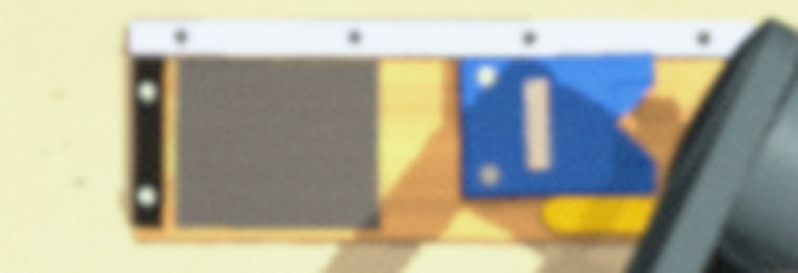

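>>> play_rows:
  turn:
    - [0,0,0]
    - [0,0,0]
    - [0,0,0]
    - [0,0,0]
    - [0,0,0]
    - [0,0,0]
    - [0,0,0]
  delta_pos:
    - [-0.006,0,0]
    - [0,0.008,0]
    - [0,0.008,0]
    - [0.003,0,0]
    - [0.002,0,0]
    - [0.002,0,0]
    - [0,0,0]
  fingers: [0.005,0.005,0.005,0.005,0.005,0.005,0.005]
  newtons: 120

```text
t: 10.88
ee_pos: [0.5871, -0.1657, 0.0512]
ee_rot: [[0.02, 1.0, -0.008], [1.0, -0.02, 0.003], [0.002, -0.008, -1.0]]
wrist_force: [-11.9, 1.0, 6.6]
opening: 0.169
```

>>> play_rows:
  turn:
    - [0,0,0]
    - [0,0,0]
    - [0,0,0]
  delta_pos:
    - [0.001,0,0]
    - [0.001,0,0]
    - [0,0,0]
  fingers: [0.005,0.005,0.005]

```text
t: 11.25
ee_pos: [0.5877, -0.1658, 0.0509]
ee_rot: [[0.02, 1.0, -0.011], [1.0, -0.02, 0.003], [0.002, -0.011, -1.0]]
wrist_force: [-17.0, 0.3, 7.8]
opening: 0.165
```

```bash
python3 - <<'E'
from h import *
s=shot('wrist','w7'); s=shot('top','t7')
q=sensors.state();print(q['t'],q['ee_pos'],q['ee_rot'].round(3).tolist(),q['opening'],q['wrist_force'],q['moment'])
crop('t7',330,195,425,260,8,'c13')
E
```

```text
11.35 [ 0.58766708 -0.16577378  0.05094408] [[0.02, 1.0, -0.011], [1.0, -0.02, 0.003], [0.002, -0.011, -1.0]] 0.1654417747552262 [-16.88260721   1.32887014   7.05362383] [0.79700985 3.06430717 1.36776459]
```

View pics/w7.png

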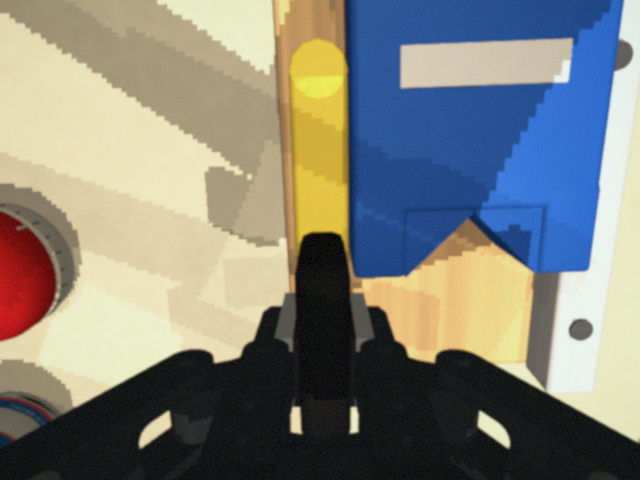

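View pics/c13.png

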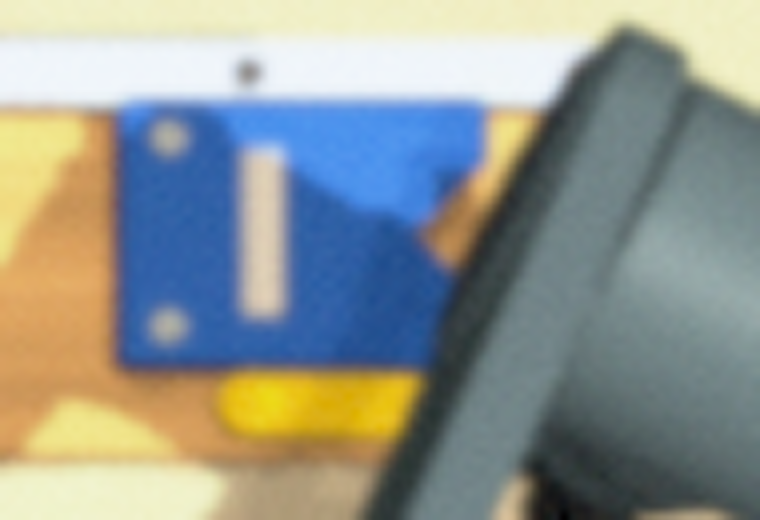

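>>> play_rows:
  turn:
    - [0,0,0]
    - [0,0,0]
    - [0,0,0]
    - [0,0,0]
    - [0,0,0]
    - [0,0,0]
    - [0,0,0]
    - [0,0,0]
    - [0,0,0]
    - [0,0,0]
  delta_pos:
    - [-0.005,0,0.001]
    - [-0.015,0,0]
    - [0,-0.034,0]
    - [0,-0.034,0]
    - [0,-0.034,0]
    - [0.02,0,0]
    - [0.025,0,0]
    - [0.02,0,0]
    - [0,0,0]
    - [0,0,0]
  fingers: [0.005,0.005,0.005,0.005,0.005,0.005,0.005,0.005,0.005,0.005]

```text
t: 12.6
ee_pos: [0.6368, -0.2688, 0.053]
ee_rot: [[0.023, 1.0, -0.0], [1.0, -0.023, 0.0], [0.0, -0.0, -1.0]]
wrist_force: [0.0, -0.6, -1.8]
opening: 0.169
```

```bash
python3 - <<'E'
from h import *
s=shot('wrist','w8'); s=shot('top','t8')
q=sensors.state();print(q['t'],q['ee_pos'],q['ee_rot'].round(3).tolist(),q['opening'],q['wrist_force'],q['moment'])
crop('t8',330,195,425,260,8,'c14'); crop('w8',200,0,440,240,3,'c15')
E
```

```text
12.7 [ 0.63658549 -0.26895501  0.05312624] [[0.023, 1.0, -0.0], [1.0, -0.023, 0.0], [0.0, -0.0, -1.0]] 0.17113327079294519 [ 0.75826097  0.08030318 -1.8129762 ] [-0.05041541  0.04607941  0.01354148]
```

View pics/w8.png

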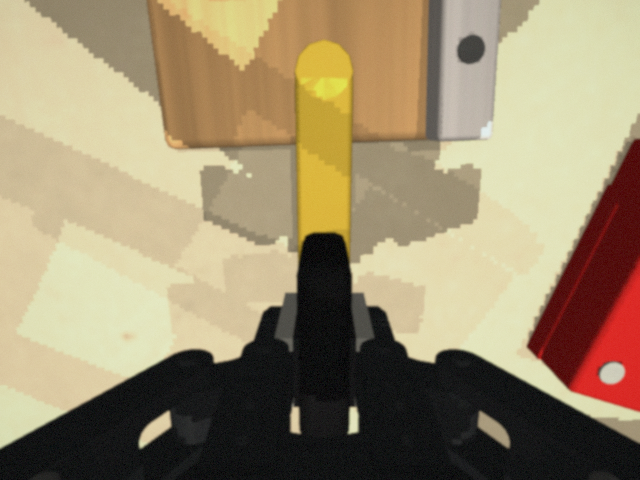

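View pics/c15.png

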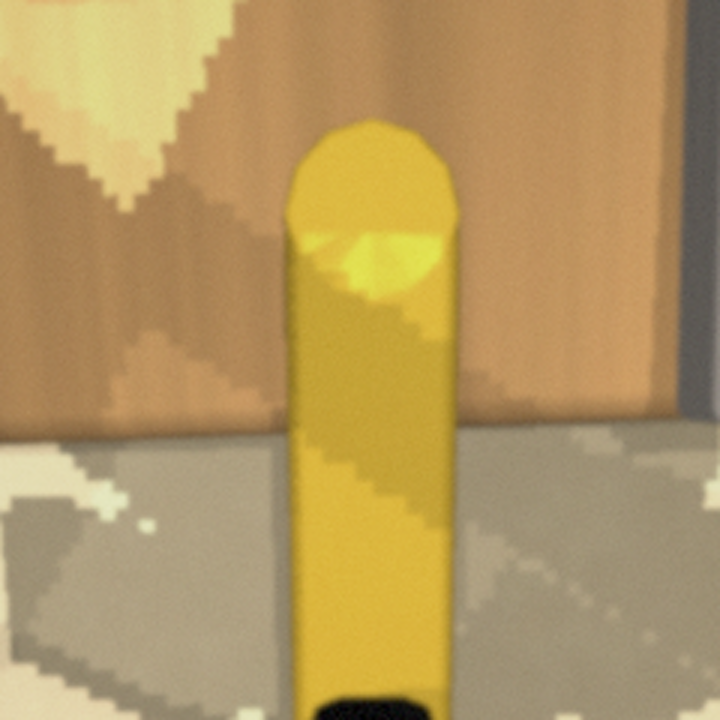

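View pics/c14.png

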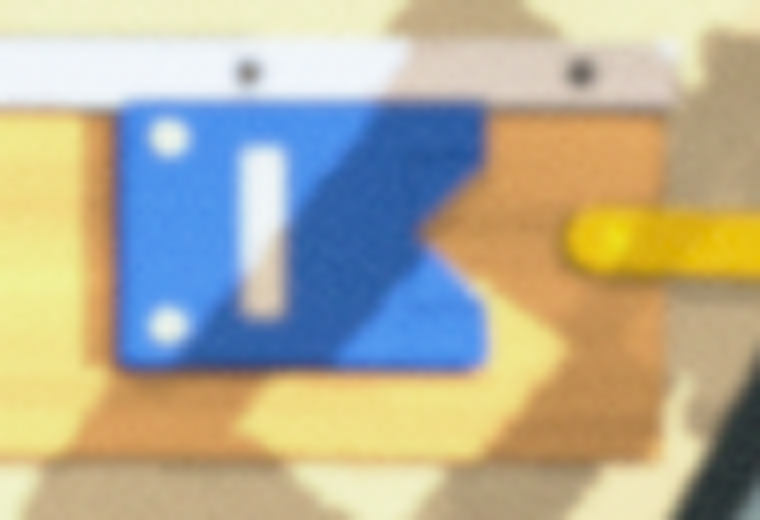

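```bash
python3 - <<'E'
from h import *
t=load('t8'); s=load('w8')
g=lambda x,y:((x+.5)/8-.5+330,(y+.5)/8-.5+195)
print('notch',atz(t,*g(420,228),.058),'nose',atz(t,*g(567,241),.038), 'sled c',[atz(t,*g(*p),.058).round(4) for p in [(118,103),(485,103),(487,368),(120,368)]],'fence',[atz(t,*g(*p),.04).round(4) for p in [(10,107),(660,107)]])
print('nose w',atz(s,323.8,40,.0435))
E
```

```text
notch [ 0.64003816 -0.12849568  0.058     ] nose [ 0.63869752 -0.17519254  0.038     ] sled c [array([ 0.6756, -0.0383,  0.058 ]), array([ 0.6776, -0.1472,  0.058 ]), array([ 0.5988, -0.1489,  0.058 ]), array([ 0.5967, -0.0403,  0.058 ])] fence [array([ 0.6759, -0.0067,  0.04  ]), array([ 0.6795, -0.2023,  0.04  ])]
nose w [ 0.63757376 -0.17487933  0.0435    ]
```

>>> play_rows:
  turn:
    - [0,0,0]
    - [0,0,0]
    - [0,0,0]
    - [0,0,0]
    - [0,0,0]
    - [0,0,0]
    - [0,0,0]
  delta_pos:
    - [0,0.01,0]
    - [0,0.01,0]
    - [0,0.01,0]
    - [0,0.006,0]
    - [0,0.005,0]
    - [0,0.003,0]
    - [0,0,0]
  fingers: [0.005,0.005,0.005,0.005,0.005,0.005,0.005]

```text
t: 13.58
ee_pos: [0.6372, -0.2255, 0.0534]
ee_rot: [[0.023, 1.0, 0.0], [1.0, -0.023, -0.001], [-0.001, 0.0, -1.0]]
wrist_force: [-0.8, -2.4, -0.4]
opening: 0.171
```

```bash
python3 - <<'E'
from h import *
s=shot('wrist','w9')
q=sensors.state();print(q['t'],q['ee_pos'],q['wrist_force'],q['moment'])
crop('w9',200,0,440,240,3,'c16')
E
```

```text
13.625 [ 0.63715852 -0.22556473  0.05337971] [-0.26683872 -3.12656475 -0.23267087] [-0.52169743  0.19529875  0.08855003]
```

View pics/c16.png

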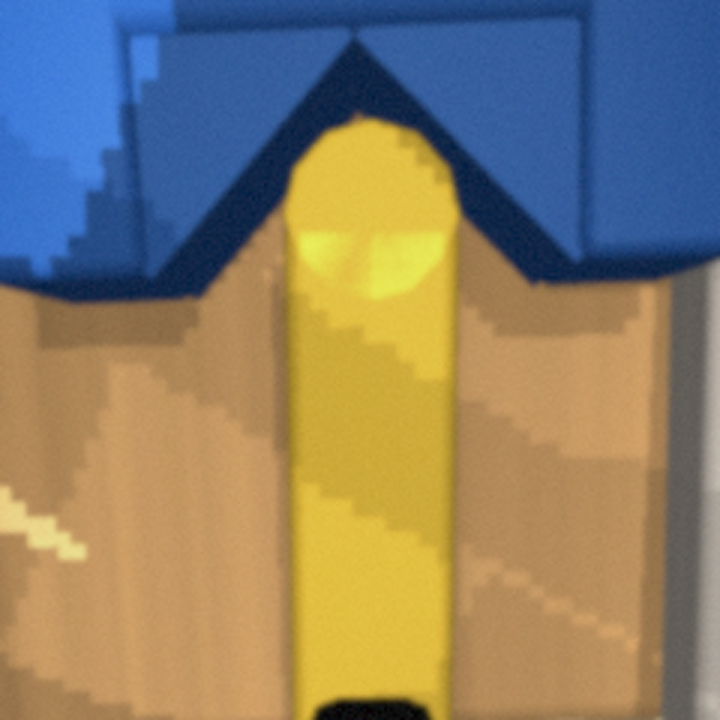

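>>> play_rows:
  turn:
    - [0,0,0]
    - [0,0,0]
    - [0,0,0]
    - [0,0,0]
    - [0,0,0]
  delta_pos:
    - [0,0.003,0]
    - [0.0005,0.004,0]
    - [0.0005,0.004,0]
    - [0,0.004,0]
    - [0,0.004,0]
  fingers: [0.005,0.005,0.005,0.005,0.005]

```text
t: 14.25
ee_pos: [0.6374, -0.2078, 0.0536]
ee_rot: [[0.023, 1.0, -0.001], [1.0, -0.023, -0.002], [-0.002, -0.001, -1.0]]
wrist_force: [-4.5, -7.8, 1.3]
opening: 0.164
```

```bash
python3 - <<'E'
from h import *
s=shot('wrist','w10');s=shot('top','t10')
q=sensors.state();print(q['t'],q['ee_pos'],q['wrist_force'],q['moment'])
crop('w10',200,0,440,240,3,'c17'); crop('t10',310,195,405,260,8,'c18')
E
```

```text
14.35 [ 0.63741117 -0.20722448  0.05344544] [-5.1838047  -5.76855471 -0.05954746] [-0.94916077  0.77940735  0.30928388]
```

View pics/c17.png

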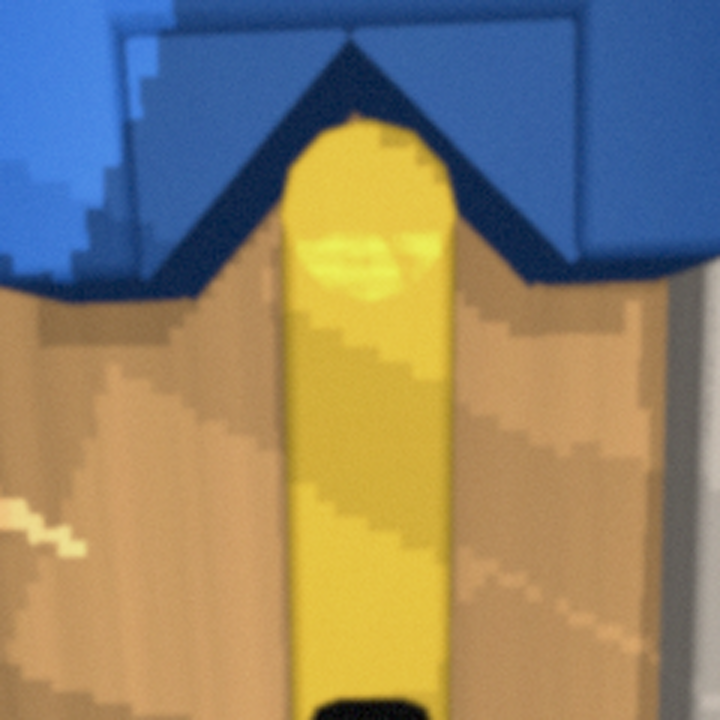

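View pics/c18.png

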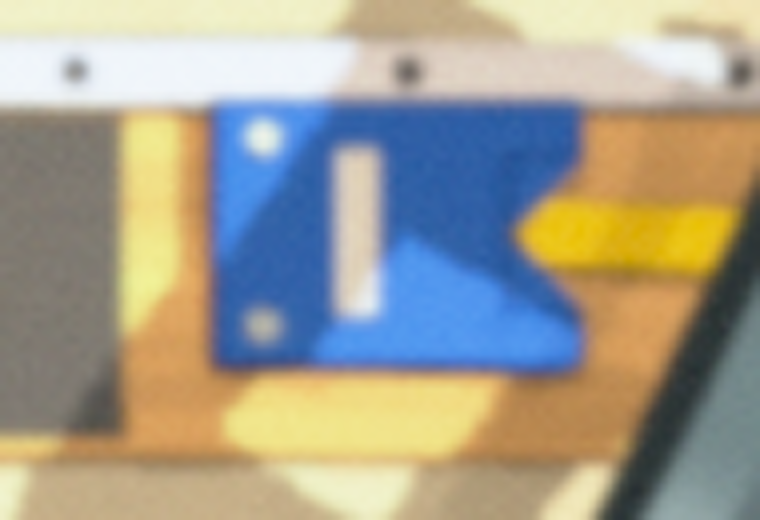

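>>> play_rows:
  turn:
    - [0,0,0]
    - [0,0,0]
    - [0,0,0]
    - [0,0,0]
    - [0,0,0]
    - [0,0,0]
  delta_pos:
    - [-0.0001,0.006,0]
    - [-0.0001,0.008,0]
    - [-0.0001,0.008,0]
    - [-0.0001,0.008,0]
    - [-0.0001,0.008,0]
    - [-0.0001,0.008,0]
  fingers: [0.005,0.005,0.005,0.005,0.005,0.005]

```text
t: 15.1
ee_pos: [0.6367, -0.1617, 0.0535]
ee_rot: [[0.023, 1.0, -0.002], [1.0, -0.023, -0.002], [-0.002, -0.002, -1.0]]
wrist_force: [-4.6, -8.4, 1.7]
opening: 0.168
```

>>> play_rows:
  turn:
    - [0,0,0]
    - [0,0,0]
    - [0,0,0]
    - [0,0,0]
    - [0,0,0]
    - [0,0,0]
  delta_pos:
    - [-0.0001,0.008,0]
    - [-0.0001,0.008,0]
    - [-0.0001,0.008,0]
    - [-0.0001,0.008,0]
    - [-0.0001,0.008,0]
    - [-0.0001,0.008,0]
  fingers: [0.005,0.005,0.005,0.005,0.005,0.005]

```text
t: 15.85
ee_pos: [0.6361, -0.1138, 0.0535]
ee_rot: [[0.023, 1.0, -0.002], [1.0, -0.023, -0.003], [-0.003, -0.002, -1.0]]
wrist_force: [-4.4, -8.4, 1.9]
opening: 0.167
```

```bash
python3 - <<'E'
from h import *
s=shot('wrist','w11');s=shot('top','t11')
q=sensors.state();print(q['t'],q['ee_pos'],q['wrist_force'],q['moment'])
crop('w11',200,0,440,240,3,'c19'); crop('t11',250,195,370,260,6,'c20')
E
```

```text
15.95 [ 0.63604996 -0.11258888  0.05333623] [-4.43349955 -4.82692043  1.4116386 ] [-0.74238478  0.81060381  0.35965908]
```

View pics/c19.png

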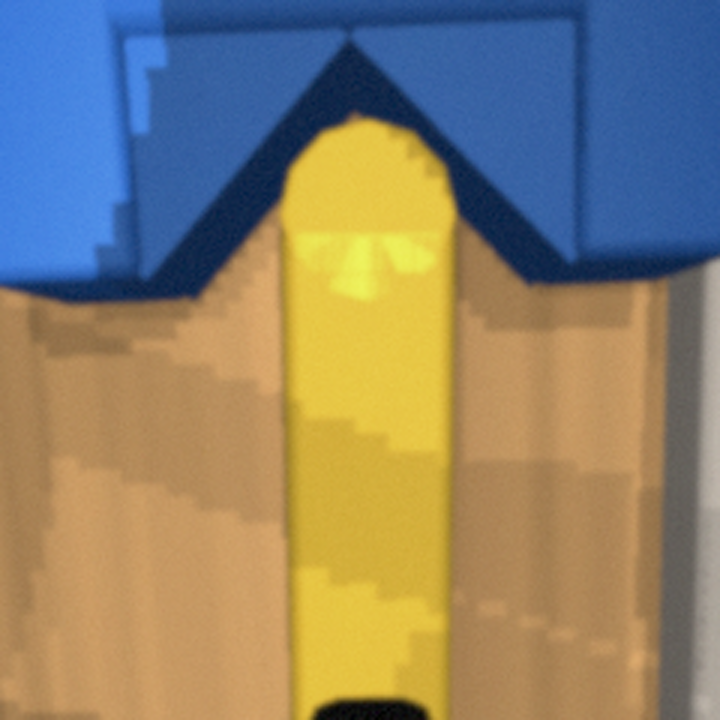

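View pics/c20.png

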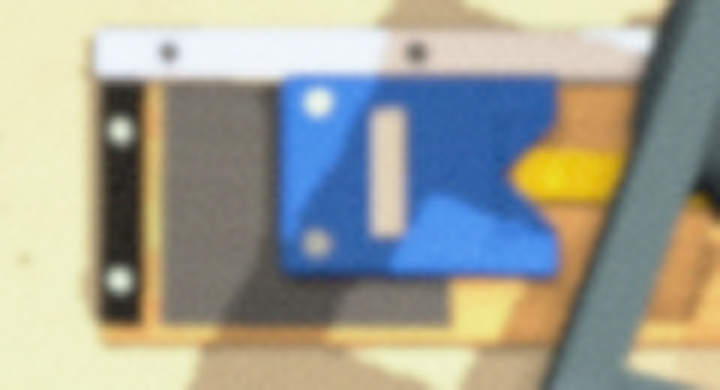

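>>> play_rows:
  turn:
    - [0,0,0]
    - [0,0,0]
    - [0,0,0]
    - [0,0,0]
    - [0,0,0]
    - [0,0,0]
    - [0,0,0]
  delta_pos:
    - [-0.0001,0.008,0]
    - [-0.0001,0.008,0]
    - [-0.0001,0.008,0]
    - [-0.0001,0.008,0]
    - [-0.0001,0.008,0]
    - [-0.0001,0.006,0]
    - [0,0.003,0]
  fingers: [0.005,0.005,0.005,0.005,0.005,0.005,0.005]

```text
t: 16.82
ee_pos: [0.6354, -0.0646, 0.0535]
ee_rot: [[0.022, 1.0, -0.002], [1.0, -0.022, -0.002], [-0.003, -0.002, -1.0]]
wrist_force: [-5.7, -9.3, 2.3]
opening: 0.169
```

>>> play_rows:
  turn:
    - [0,0,0]
    - [0,0,0]
    - [0,0,0]
  delta_pos:
    - [0,0.003,0]
    - [0,0.003,0]
    - [0,0.001,0]
  fingers: [0.005,0.005,0.005]

```text
t: 17.2
ee_pos: [0.6353, -0.058, 0.0534]
ee_rot: [[0.022, 1.0, -0.003], [1.0, -0.023, -0.003], [-0.003, -0.003, -1.0]]
wrist_force: [-5.4, -9.1, 2.6]
opening: 0.167
```

>>> play_rows:
  turn:
    - [0,0,0]
    - [0,0,0]
    - [0,0,0]
  delta_pos:
    - [0,0.002,0]
    - [0,0.002,0]
    - [0,0,0]
  fingers: [0.005,0.005,0.005]

```text
t: 17.58
ee_pos: [0.6354, -0.0563, 0.0539]
ee_rot: [[0.022, 1.0, -0.002], [1.0, -0.023, -0.006], [-0.006, -0.002, -1.0]]
wrist_force: [-7.2, -16.3, 3.6]
opening: 0.168
```

>>> play_rows:
  turn:
    - [0,0,0]
    - [0,0,0]
  delta_pos:
    - [0,0.002,0]
    - [0,0,0]
  fingers: [0.005,0.005]

```text
t: 17.82
ee_pos: [0.6356, -0.0561, 0.0543]
ee_rot: [[0.022, 1.0, -0.002], [1.0, -0.022, -0.009], [-0.009, -0.002, -1.0]]
wrist_force: [-10.0, -22.2, 5.1]
opening: 0.171
```

```bash
python3 - <<'E'
from h import *
s=shot('top','t12')
q=sensors.state();print(q['t'],q['ee_pos'],q['wrist_force'],q['moment'])
crop('t12',250,195,370,260,6,'c21')
E
```

```text
17.875 [ 0.63554108 -0.05608629  0.05426694] [ -8.82156414 -22.36688128   4.70757355] [-3.67660525  1.5015561   0.56133883]
```

View pics/c21.png

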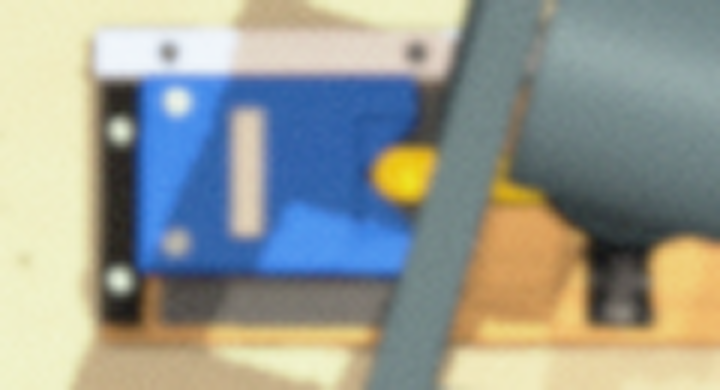

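>>> play_rows:
  turn:
    - [0,0,0]
    - [0,0,0]
    - [0,0,0]
    - [0,0,0]
    - [0,0,0]
    - [0,0,0]
    - [0,0,0]
    - [0,0,0]
  delta_pos:
    - [0,-0.003,0]
    - [0,-0.005,0]
    - [0,-0.01,0]
    - [0,-0.02,0]
    - [0,-0.02,0]
    - [0,-0.01,0.01]
    - [0,0,0.04]
    - [0,0,0.045]
  fingers: [0.005,0.005,0.005,0.005,0.005,0.005,0.005,0.005]

```text
t: 18.88
ee_pos: [0.6359, -0.1186, 0.1491]
ee_rot: [[0.024, 1.0, -0.001], [1.0, -0.024, 0.001], [0.001, -0.001, -1.0]]
wrist_force: [0.9, -0.1, -2.0]
opening: 0.165
```

```bash
python3 - <<'E'
from h import *
s=shot('top','t13'); s=shot('wrist','w13'); 
q=sensors.state();print(q['t'],q['ee_pos'],q['ee_rot'].round(3).tolist(),q['wrist_force'],q['moment'])
crop('t13',250,195,370,260,6,'c22')
E
```

```text
18.975 [ 0.64033999 -0.11987467  0.15579115] [[0.023, 1.0, 0.011], [1.0, -0.023, -0.004], [-0.004, 0.011, -1.0]] [ 1.34569032 -0.50840872 -0.58119647] [-0.03395063  0.00060155  0.02389191]
```

View pics/c22.png

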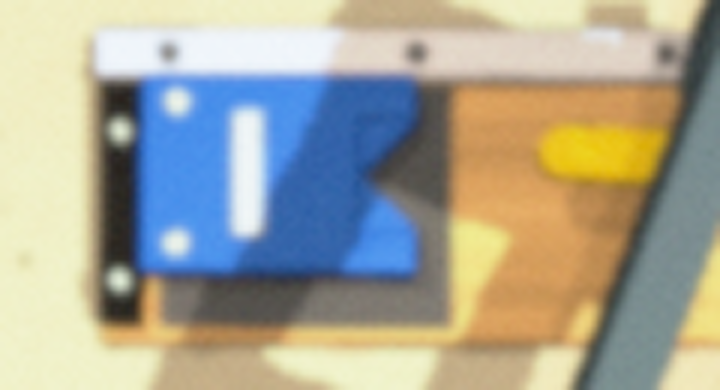

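View pics/w13.png

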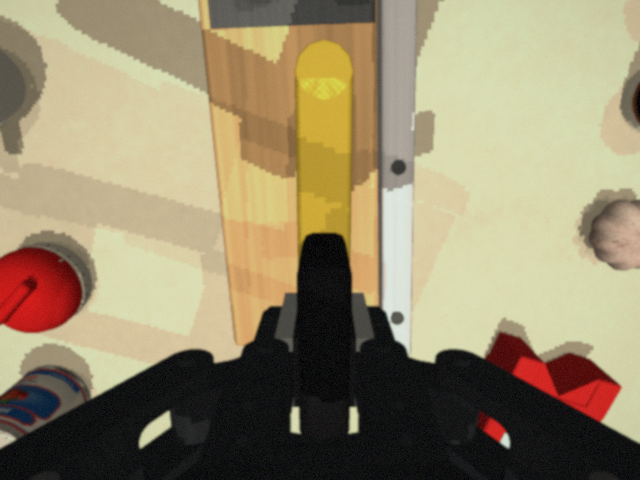

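>>> play_rows:
  turn:
    - [0,0,-0.008]
    - [0,0,-0.008]
    - [0,0,-0.008]
    - [0,0,-0.008]
    - [0,0,-0.008]
    - [0,0,-0.008]
    - [0,0,-0.008]
    - [0,0,-0.008]
    - [0,0,-0.008]
    - [0,0,-0.008]
    - [0,0,0]
    - [0,0,0]
  delta_pos:
    - [-0.0226,0.0292,0]
    - [-0.0226,0.0292,0]
    - [-0.0226,0.0292,0]
    - [-0.0226,0.0292,0]
    - [-0.0226,0.0292,0]
    - [-0.0226,0.0292,0]
    - [-0.0226,0.0292,0]
    - [-0.0226,0.0292,0]
    - [-0.0226,0.0292,0]
    - [-0.0226,0.0292,0]
    - [0,0,0]
    - [0,0,0]
  fingers: [0.005,0.005,0.005,0.005,0.005,0.005,0.005,0.005,0.005,0.005,0.005,0.005]

```text
t: 20.48
ee_pos: [0.411, 0.1737, 0.1486]
ee_rot: [[0.102, 0.995, 0.001], [0.995, -0.102, -0.0], [-0.0, 0.001, -1.0]]
wrist_force: [0.2, 0.3, -1.7]
opening: 0.169
```

```bash
python3 - <<'E'
from h import *
s=shot('wrist','w14'); 
q=sensors.state();print(q['t'],q['ee_pos'],q['ee_rot'].round(3).tolist(),q['wrist_force'],q['moment'])
E
```

```text
20.525 [0.41115837 0.17347961 0.14854165] [[0.103, 0.995, 0.001], [0.995, -0.103, -0.0], [-0.0, 0.001, -1.0]] [ 0.62224719 -0.66842785 -2.07438016] [-0.01043472  0.04744608 -0.04029921]
```

View pics/w14.png

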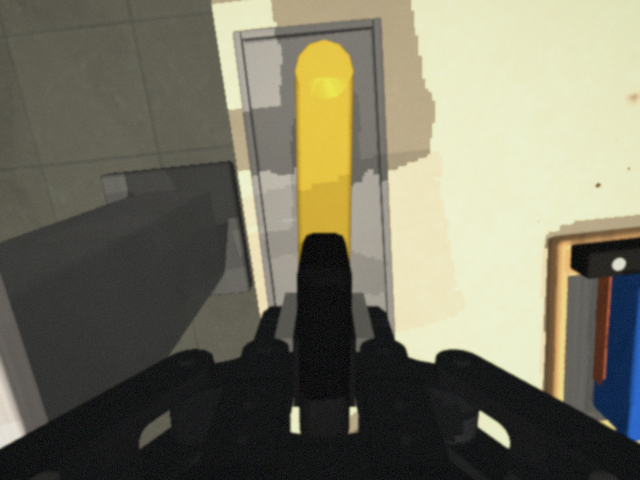

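Back over the tray at the original pose; lower.

>>> play_rows:
  turn:
    - [0,0,0]
    - [0,0,0]
    - [0,0,0]
    - [0,0,0]
    - [0,0,0]
    - [0,0,0]
    - [0,0,0]
    - [0,0,0]
  delta_pos:
    - [-0.001,-0.001,-0.03]
    - [0,0,-0.03]
    - [0,0,-0.03]
    - [0,0,-0.012]
    - [0,0,-0.006]
    - [0,0,-0.003]
    - [0,0,-0.002]
    - [0,0,0]
  fingers: [0.005,0.005,0.005,0.005,0.005,0.005,0.005,0.005]

```text
t: 21.52
ee_pos: [0.4098, 0.1731, 0.0357]
ee_rot: [[0.103, 0.995, 0.001], [0.995, -0.103, 0.0], [0.0, 0.001, -1.0]]
wrist_force: [0.6, 0.9, -1.1]
opening: 0.167
```

>>> play_rows:
  turn:
    - [0,0,0]
    - [0,0,0]
    - [0,0,0]
  delta_pos:
    - [0,0,-0.001]
    - [0,0,-0.001]
    - [0,0,0]
  fingers: [0.005,0.005,0.005]

```text
t: 21.9
ee_pos: [0.4098, 0.1731, 0.0344]
ee_rot: [[0.103, 0.995, 0.0], [0.995, -0.103, -0.0], [-0.0, 0.0, -1.0]]
wrist_force: [-4.7, 0.1, 11.0]
opening: 0.167
```

>>> play_rows:
  turn:
    - [0,0,0]
    - [0,0,0]
    - [0,0,0]
    - [0,0,0]
    - [0,0,0]
    - [0,0,0]
    - [0,0,0]
    - [0,0,0]
    - [0,0,0]
    - [0,0,0]
    - [0,0,0]
  delta_pos:
    - [0,0,0.001]
    - [0,0,0]
    - [0,0,0]
    - [0,0,0]
    - [0,0,0.015]
    - [0,0,0.03]
    - [0,0,0.05]
    - [0,0,0.05]
    - [0,0,0.05]
    - [0,0,0.02]
    - [0,0,0]
  fingers: [0.016,0.022,0.04,0.05,0.05,0.05,0.05,0.05,0.06,0.07,0.0854]
  newtons: 40

```text
t: 23.28
ee_pos: [0.4105, 0.1732, 0.2519]
ee_rot: [[0.103, 0.995, 0.005], [0.995, -0.103, 0.001], [0.001, 0.005, -1.0]]
wrist_force: [0.3, 1.3, 0.2]
opening: 0.994
```

```bash
python3 - <<'E'
from h import *
s=shot('wrist','w15'); s=shot('scene','s15'); s=shot('top','t15')
q=sensors.state();print(q['t'],q['ee_pos'],q['opening'],q['wrist_force'])
crop('t15',190,190,460,345,2.9,'c23')
E
```

```text
23.425 [0.40859663 0.172877   0.24822412] 1.0024726738279908 [-0.64261255  0.83218085 -0.74344297]
```

View pics/w15.png

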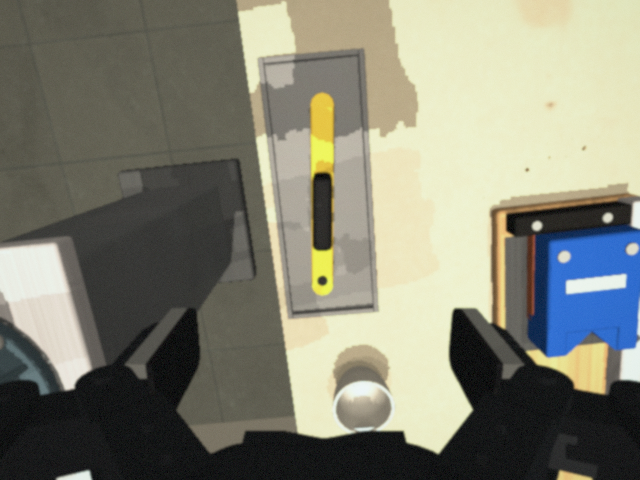

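View pics/s15.png

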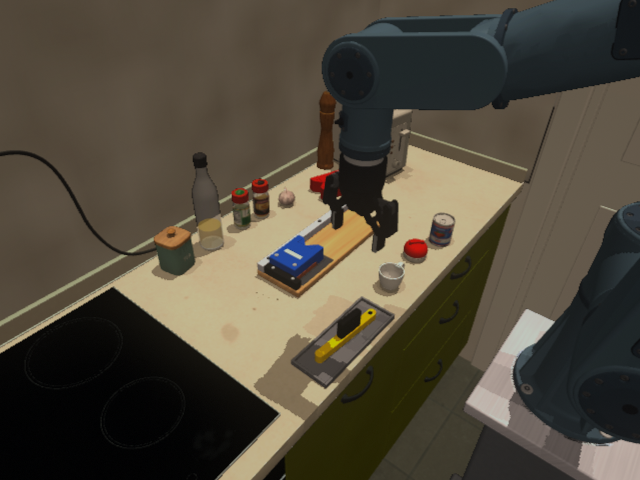

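View pics/c23.png

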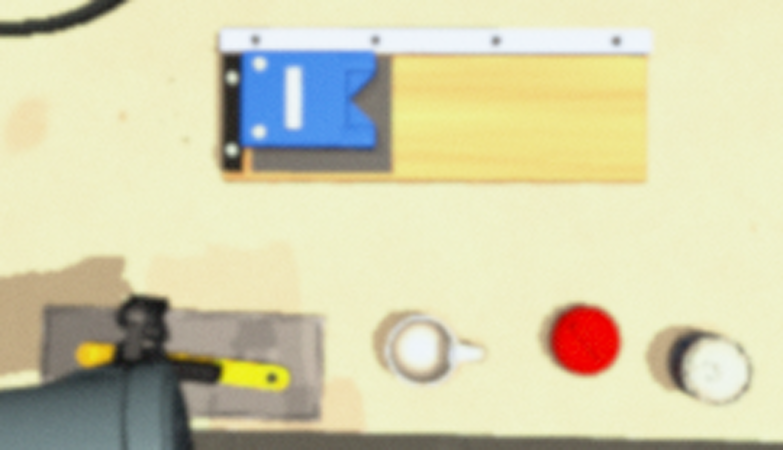

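```bash
python3 -c "
from station import hand_in
print(hand_in())"
```

```text
the job is handed in; nothing more can be done
None
```

The job is done and handed in after about 23 s of the allowed 58 s; `hand_in` gives no verdict.

1. **Closing the gap:** I pushed the sled onto the fence with the side of the stick, more than 40 mm before its front edge reached the plate. The first push left it about 1° askew, with the heel touching and the toe not. I moved the stick forward 16 mm and pressed again at about 17 N; the top view then showed it parallel to the fence along its length.
2. **Feeding:** With the nose in the notch and about 5 N held toward the fence, I fed the sled to the stop. It looked flush in the pictures I took along the way. At the stop the push rose to about 22 N with no further movement.
3. **Putting the stick back:** I laid it in its tray grip up, at nearly the same place and angle as I found it, and opened the gripper clear above it.

The last pictures show the sled against the fence and the stop, the stick lying inside the tray, and the cup, timer, tin and red look-alike where they were. The largest force I read was about 25 N, against the 120 N limit.

One check disagreed: the two-view height for the grip top came out at 49 mm, but the depth reading gave 66 mm. I used the depth reading, which matched the stated size, and the grasp confirmed it.

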